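# Refit the laminator's release knob and hold it in

### The job

The knob has come off the pouch laminator and a pouch is stuck in the rollers. Pick the knob up from the cutting mat, turn it so that its D-shaped hole matches the flat on the bare spindle, fit it fully down onto the spindle, then push it right in against the spring and keep it pushed in so that I can draw the pouch out: finish while still holding the knob pushed in. Leave the other things on the bench where they are.

Things in the scene. Friction and masses are not known exactly. Their poses are not given: they have to be found in the camera images.
- knob: Loose black die-cast knob, 160 g, standing upright (hole down) on the green 3 mm cutting mat among small things. Origin: centre of its underside, z up. Round skirt 50 mm across, 10 mm high; on it a bar handle from 10 to 36 mm height, 20 mm wide with parallel sides (y -10 to +10 mm), along x from -21 mm to a pointed nose at +25 mm (sides parallel up to +15 mm). White line on top from middle to nose
- knob_nose (a point): Tip of the knob's pointed nose at the top edge: 25 mm along the knob's x from its axis, 36 mm above its underside
- knob_hole (a point): Mouth of the knob's blind hole, at the centre of its underside, with the knob's axes: D-shaped, 15.5 mm in diameter, 18 mm deep, its flat on the nose (+x) side, 2.75 mm from the axis
- laminator: Desktop pouch laminator fixed to the bench, light grey with black end housings, 360 mm along its y, 170 mm along its x, deck 95 mm high. Origin: centre of its underside on the bench; x points to its rear (the feed slot is in front, -x), y to the end with the bare spindle, which stands at x -15, y +125 mm. A feed shelf reaches 124 mm in front of the centre, 31 mm up
- spindle_seat (a point): Centre of the top of the 22 mm steel collar the fitted knob rests on, 103 mm above the bench with the spring out; turns and sinks with the spindle. z up the spindle, x to the flat of its D. The fitted knob's origin lies here and its x (nose) points along this x, with 0.75 mm play all round
- spindle_tip (a point): Middle of the top end of the bare steel spindle, 16 mm above spindle_seat. The spindle is 14 mm in diameter with a flat 2 mm from its axis on the +x side; its upper 1.5 mm are chamfered, 1.5 mm round and 1.2 mm at the flat
- spindle (a joint): Turn of the spindle in rad, positive anticlockwise from above; at 0 the flat faces the laminator's +x; range -0.7 to 0.7, starts anywhere from -0.5 to 0.5; a selector with friction that stays where it is left (0.015 N m); a misfit under about 0.3 rad turns it into line as the knob goes on
- release (a joint): How far collar and spindle are pushed down, m: 0 out, 0.005 fully in (stop). Spring: starts to move at 6 N, 12 N when fully in; springs back when let go
- masking_tape: Small roll of cream masking tape lying flat on the mat, 60 mm across, 24 mm high; leave it. Origin: centre of its underside
- clear_tape: Small roll of clear tape lying flat on the mat, 54 mm across, 16 mm high; leave it. Origin: centre of its underside
- loupe: Print loupe standing on the mat, round, waisted, 40 mm across and 42 mm high; leave it. Origin: centre of its underside
- packing_tape: Brown packing tape roll lying flat on the mat's far left, 110 mm across, 48 mm high; leave it. Origin: centre of its underside
- screwdriver: Green-handled screwdriver, 200 mm, lying on the bench between robot and mat; leave it. Origin: under its middle
- squeegee: Flat white plastic squeegee, 70 by 100 mm, 8 mm high, on the bench behind the mat; leave it. Origin: centre of its underside
- pen_cup: Cardboard cup with pens, 74 mm across, 170 mm high with the pens, at the back; leave it. Origin: centre of its underside
Mind the look-alikes: they are no part of the job. What is shaped like the knob but blue is not meant.

How it is judged (in metres and radians):
On the way, in this order (a step that is already met when the one before it is completed fails the run):
1. the knob is held clear of the mat (height (world z) of knob above 0.04 m and contact force between the fingers and knob above 1 N), for 0.1 s.
2. the knob sits fully down on the spindle, nose over the flat (z of knob in the frame of spindle_seat between -0.003 and 0.002 m and horizontal distance between knob and spindle_seat below 0.0025 m and angle between knob's own z axis and vertical below 0.12 rad and angle between the x axis of knob and the x axis of spindle_seat, either way round below 0.25 rad and x of knob_nose in the frame of spindle_seat above 0.018 m), for 0.1 s.
At the end, for the whole second after the job is handed in: The knob sits fully down on the spindle (its underside within 2 mm of the collar, on the axis within 2.5 mm, upright, nose over the flat), the release is pushed in more than 3.8 of its 5 mm, and the gripper is still on the knob (more than 2 N) and at rest through the last second (all of step 2 and value of joint release above 0.0038 m and contact force between the fingers and knob above 2 N and linear speed of knob below 0.01 m/s); the arm keeps its last pose, push and grip.
It fails at once if another thing on the bench is shifted by more than 30 mm (distance of any of masking_tape, clear_tape, loupe, packing_tape, screwdriver, squeegee, pen_cup from where it was at the start of the episode above 0.03 m).
It also fails if it takes over 48 s, if anything falls off the work surface, if the arm or the gripper's body presses on something with over 40 N, if the wrist force passes 120 N, or if a joint passes its speed limit or range.

### The arm

A 6-joint arm with a two-finger parallel gripper is mounted at the origin on the work surface. World frame = base frame: x ahead of the robot, y to its left, z up, the work surface at z = 0. Lengths are in mm, angles in rad, forces in N, time in s.
With the tool pointing down it reaches from about 300 to 775 mm from the base axis. Payload 14.6 kg.
Tool frame: the origin (TCP) lies midway between the tips of the shut fingers; the grasp point (between the pads) lies 19 mm behind it; z points along the fingers, y is the line along which they close (so a half turn about z gives the same grasp; the last joint's range is limited). The gripper opens to 85 mm and grips with 20 to 120 N. Pads are 22 mm wide; open, the fingers measure 114 mm over their backs; the gripper's body (76 mm by 85 mm) begins 54 mm behind the grasp point. The pads swing forward as they close: fully open they stand 13 mm farther back than shut.
Start: joints at [1.227, 0.3, 1.521, -0, 1.321, -0.067], TCP at [150.301, 529.055, 231.281] pointing down, gripper open.
Joint ranges: [-3.03, 3.03], [-0.79, 2.21], [0.23, 2.52], [-1.04, 4.18], [0, 3.07], [-2.55, 2.55]. Speed limits (rad/s): [2.22, 2.22, 2.57, 3.14, 3.14, 3.14].

### API

Orientations are given as a 3x3 rotation matrix whose columns are the frame's x, y, z axes.
In Python, from workcell import * gives the robot as it stands.
- The arm moves only by the tool apply_moves, never from a script. Its argument "rows" is a list of rows, each a list of 3 entries, a list of its own where there are three numbers: the shift along the tool's x, y, z in m, then the turn, a rotation vector about the tool's x, y, z in rad, then the finger opening in m, from 0 to 0.0854. In form: [[[x, y, z], [ax, ay, az], gripper], ...]. A call has exactly 10 rows; each row shifts and turns the commanded pose from where the row before left it, along the tool's axes as they then stand; what a row does not reach is not made up. A row lasts 1/10 s, in which the tool goes at most 50 mm and 8.59 degrees, less where a joint would pass 70% of its speed; a pose out of reach is approached as far as the arm can. A call with a gripper value outside its range is refused whole. The fingers move at their own pace and stop on an object; "squeeze" is the grip in N (left out, the last holds). Time passes only in rows, so rows that do not move let the fingers close, or fill a call up. It gives the time, the measured TCP pose, the force, the opening and the grip force at its end, in the units of the state.
- get_state(): the state, without advancing time (a new reading comes with each control period).
- grab_frame(name): name is "scene" or "top" or "wrist"; returns a dict with "img" (400x640x3 uint8, blue, green, red), "z_map" (400x640 float32, mm along the optical axis (not along the pixel's ray), 0 where there is no reading), "camera_matrix" (3x3 intrinsics, pixels), "rvec" (rotation vector, rad) and "tvec" (3), from world to camera coordinates, as OpenCV has them; the wrist camera has in their place "T_tool_cam" (4x4, takes a point from camera to tool coordinates, whose origin is the TCP and whose axes are the flange's). Camera axes: x right, y down, z forward; pixel columns grow to the right and rows downward; lengths in mm; the calibration is good to about 2 mm. A picture is of the moment at which its call begins: read the wrist's pose just before it.
- sign_off(): hands the job in; it is judged then, once.
Trained networks look in the newest picture that a camera, given by its name, has taken for a name from the list of things; names that differ only in an ending like _2 or _b are one class to them, and where a whole thing is asked for, a point or a joint stands for the part that bears it (a point fixed in the world has none). Each returns a list of dicts, best first, with "conf" (0 to 1); they miss things now and then, are a little off and sometimes report something else, mostly with a low value. They report only what shows in the picture. A call takes as long as a camera call. They do not tell look-alikes from the thing itself.
- trace(camera, label): "region" (400x640 bool, what is visible of it) and "location" ([row, column] in pixels, amid what is visible of it).
- pinpoint(camera, label): "location" ([row, column] in pixels: a listed point, or the origin of a listed thing).
The state is a dict: "t": time; "q": joint angles; "qvel": joint speeds; "tau": joint torques, N m; "tool_pos": TCP position; "tool_rot": TCP orientation; "wrist_force": force on the tool from outside, world axes, zero at the start; "torque": the same for the moment, N m; "grip_width": opening from 0.0 (shut) to 1.0 (fully open); "finger_force": force on a finger pad.
Only numpy, scipy, OpenCV 4.12 (cv2) and the standard library are available. Lean on these libraries where they do the work, as an engineer would, in place of code of your own. Each camera call takes 0.05 s, during which the arm holds its last target. There are 200 camera calls.

## Working session

There is one attempt and no reset: what is moved stays moved. The work goes in short steps, Python scripts to look and compute and a tool call to move; the robot and the scene stay as the last step left them, time stands still between calls to the robot, and variables do not carry over. Pictures are saved under pics/ and viewed, at most 10 in all, crops included, and the job is handed in when it is done.

Besides the shell and the picture viewer there is one more tool, called after ">>>" as name([rows], argument=value, ...), one row to a line, values as JSON. apply_moves: Moves the arm, as the interface text tells. Its arguments: {"type":"object","properties":{"rows":{"type":"array","items":{"type":"array"}},"squeeze":{"type":"number"}},"required":["rows"]}

```bash
mkdir -p pics
cat > h.py <<'E'
from workcell import *
import numpy as np, cv2
def w(f,r,c,z=None,d=None):
    "pixel->world; z: plane height mm, or depth d"
    K=f["camera_matrix"]; ray=np.linalg.inv(K)@[c,r,1.]
    if "rvec" in f and f.get("rvec") is not None:
        R=cv2.Rodrigues(np.array(f["rvec"],float))[0]; t=np.array(f["tvec"],float).ravel(); Rw=R.T; o=-R.T@t
    else:
        s=f["state"]; T=f["T_tool_cam"]; Rt=np.array(s["tool_rot"]); Rw=Rt@T[:3,:3]; o=np.array(s["tool_pos"])+Rt@T[:3,3]
    v=Rw@ray
    if z is not None: d=(z-o[2])/v[2]
    return o+v*d
def grab(n):
    s=get_state(); f=grab_frame(n); f["state"]=s; return f
E
python3 - <<'E'
from h import *
s=get_state(); print({k:np.round(v,3).tolist() for k,v in s.items()})
ims=[]
for n in ("top","scene","wrist"):
    f=grab(n); ims.append(f["img"].copy()); cv2.imwrite(f"pics/{n}0.png",f["img"])
    for l in ("knob","knob_nose","spindle_tip","spindle_seat","loupe","masking_tape"):
        for p in pinpoint(n,l)[:3]:
            r,c=p["location"]; print(n,l,round(p["conf"],2),int(r),int(c),f["z_map"][int(r),int(c)],w(f,r,c,{"knob":3,"knob_nose":39,"spindle_tip":119,"spindle_seat":103}.get(l,3)).round(0))
    if n=="wrist":print(f["T_tool_cam"].round(2).tolist())
cv2.imwrite("pics/a.png",np.vstack([cv2.resize(np.hstack(ims[:2]),(800,250)),cv2.resize(np.hstack(ims[1:]),(800,250))]))
E
```

```text
{'t': 0.0, 'q': [1.227, 0.3, 1.522, -0.0, 1.321, -0.067], 'qvel': [0.002, -0.0, 0.001, 0.0, -0.001, -0.0], 'tau': [0.005, -54.349, -36.182, 0.0, 0.004, 0.0], 'tool_pos': [150.225, 528.834, 230.695], 'tool_rot': [[-0.962, 0.273, -0.0], [0.273, 0.962, -0.001], [0.0, -0.001, -1.0]], 'wrist_force': [-0.324, -0.59, -0.462], 'torque': [-0.015, -0.056, 0.027], 'finger_force': 0.0, 'grip_width': 0.998}
top knob 0.57 197 294 977.7665 [579. 177.   3.]
top knob 0.48 199 354 979.5161 [587.  18.   3.]
top knob_nose 0.57 191 305 980.9435 [588. 146.  39.]
top knob_nose 0.47 196 365 1020.4574 [589.  -6.  39.]
top knob_nose 0.41 225 351 1007.1037 [511.  24.  39.]
top spindle_tip 0.37 217 408 910.2908 [ 528. -101.  119.]
top spindle_seat 0.35 225 406 899.6595 [ 511. -100.  103.]
top loupe 0.66 247 245 980.1576 [437. 289.   3.]
top masking_tape 0.85 246 300 987.9998 [452. 147.   3.]
scene knob 0.71 213 283 1122.6683 [484.  17.   3.]
scene knob 0.62 246 339 1055.5878 [574. 158.   3.]
scene knob 0.58 245 277 1067.2578 [587.  21.   3.]
scene knob_nose 0.76 211 278 1166.6194 [513.  12.  39.]
scene knob_nose 0.67 233 264 1114.8402 [586.  -7.  39.]
scene knob_nose 0.62 240 332 1098.323 [589. 144.  39.]
scene spindle_tip 0.42 180 224 1107.9563 [ 511. -105.  119.]
scene spindle_seat 0.49 184 223 1065.0643 [ 506. -111.  103.]
scene spindle_seat 0.3 208 398 1133.5175 [543. 280. 103.]
scene loupe 0.83 209 400 1144.2456 [441. 298.   3.]
scene loupe 0.23 217 178 1034.6243 [ 524. -227.    3.]
scene masking_tape 0.9 208 340 1141.8525 [453. 153.   3.]
scene masking_tape 0.68 317 391 948.591 [747. 273.   3.]
wrist masking_tape 0.78 395 157 473.78568 [441. 160.   3.]
[[-0.0, -0.95, -0.3, 75.6], [1.0, -0.0, 0.0, -0.16], [-0.0, -0.3, 0.95, -142.35], [0.0, 0.0, 0.0, 1.0]]
```

View pics/top0.png

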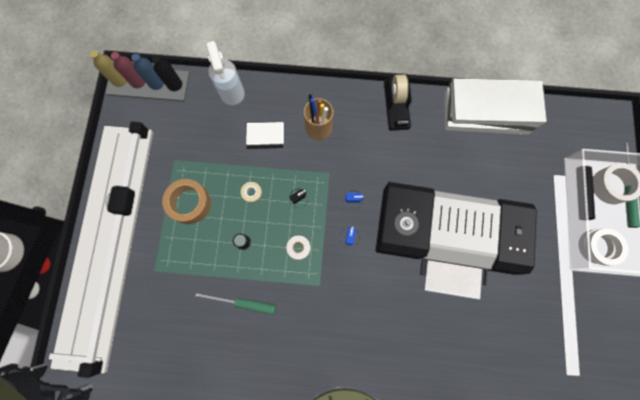

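View pics/scene0.png

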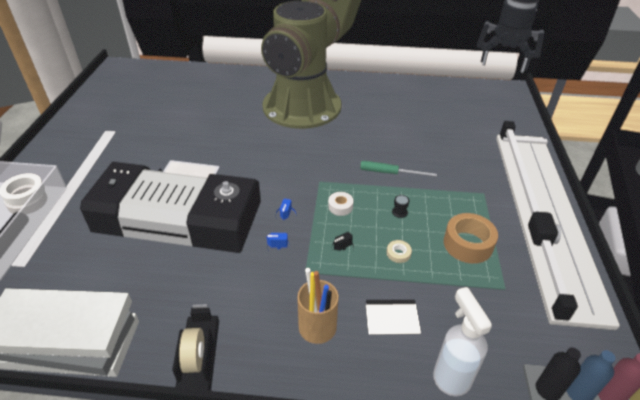

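The top view shows the black knob on the mat at row 197, col 298. The look-alikes are two blue ones on the bench at (197,354) and (235,351), plus the dark loupe at (241,241). The spindle is on the laminator at (222,406). I choose the black knob on the mat and will move above it for a close crop.

>>> apply_moves([
  [[-0.0364, -0.0169, 0.0036], [0, 0, 0], 0.085],
  [[-0.0364, -0.0169, 0.0036], [0, 0, 0], 0.085],
  [[-0.0364, -0.0169, 0.0036], [0, 0, 0], 0.085],
  [[-0.0364, -0.0169, 0.0036], [0, 0, 0], 0.085],
  [[-0.0364, -0.0169, 0.0036], [0, 0, 0], 0.085],
  [[-0.0364, -0.0169, 0.0036], [0, 0, 0], 0.085],
  [[-0.0364, -0.0169, 0.0036], [0, 0, 0], 0.085],
  [[-0.0364, -0.0169, 0.0036], [0, 0, 0], 0.085],
  [[-0.0364, -0.0169, 0.0036], [0, 0, 0], 0.085],
  [[-0.0364, -0.0169, 0.0036], [0, 0, 0], 0.085],
])

```text
t: 2.05
tool_pos: [455.4, 265.7, 195.3]
tool_rot: [[-0.962, 0.273, 0.0], [0.273, 0.962, 0.0], [-0.0, 0.0, -1.0]]
wrist_force: [-0.2, 0.6, -0.1]
grip_width: 0.997
finger_force: 0.0
```

>>> apply_moves([
  [[-0.0364, -0.0169, 0.0036], [0, 0, 0], 0.085],
  [[-0.0364, -0.0169, 0.0036], [0, 0, 0], 0.085],
  [[-0.0364, -0.0169, 0.0036], [0, 0, 0], 0.085],
  [[-0.0364, -0.0169, 0.0036], [0, 0, 0], 0.085],
  [[0, 0, 0], [0, 0, 0.114], 0.085],
  [[0, 0, 0], [0, 0, 0.114], 0.085],
  [[0, 0, 0], [0, 0, 0.114], 0.085],
  [[0, 0, 0], [0, 0, 0.114], 0.085],
  [[0, 0, 0], [0, 0, 0.114], 0.085],
  [[0, 0, 0], [0, 0, 0], 0.085],
])

```text
t: 3.05
tool_pos: [575.8, 162.2, 180.8]
tool_rot: [[-0.661, 0.75, -0.0], [0.75, 0.661, -0.0], [0.0, -0.0, -1.0]]
wrist_force: [-0.2, -0.0, 0.6]
grip_width: 0.996
finger_force: 0.0
```

Run:
```python
from h import *
f=grab("wrist"); s=f["state"]; print(s["t"],s["tool_pos"],np.round(s["tool_rot"],3).tolist(),np.round(s["q"],2))
cv2.imwrite("pics/w1.png",f["img"])
for l,z in (("knob",3),("knob_nose",39)):
    for p in pinpoint("wrist",l)[:3]: r,c=p["location"]; print(l,p["conf"],int(r),int(c),w(f,r,c,z).round(1))
# top face of the bar from depth
H,W=f["z_map"].shape; rr,cc=np.mgrid[0:H,0:W]
K=f["camera_matrix"]; ray=np.stack([(cc-K[0,2])/K[0,0],(rr-K[1,2])/K[1,1],np.ones_like(cc)],-1)
T=f["T_tool_cam"];R=np.array(s["tool_rot"]);P=(ray*f["z_map"][...,None])@(R@T[:3,:3]).T+np.array(s["tool_pos"])+R@T[:3,3]
k=np.array([578,163]);m=(np.hypot(P[...,0]-k[0],P[...,1]-k[1])<60)&(P[...,2]>32)&(P[...,2]<45)&(f["z_map"]>0)&(f["img"].max(-1)<256)
print(m.sum(), np.median(P[m],0).round(1))
q=P[m][:,:2].astype(np.float32); (c,wh,a)=cv2.minAreaRect(q); print("rect",c,wh,a,cv2.boxPoints((c,wh,a)).round(1).tolist(), "z",np.percentile(P[m][:,2],[5,50,95]).round(1))
```

```text
3.05 [575.82844661 162.20708102 180.83154517] [[-0.661, 0.75, -0.0], [0.75, 0.661, -0.0], [0.0, -0.0, -1.0]] [ 0.21  0.45  1.44  0.    1.26 -0.51]
knob 0.88 178 323 [576.1 167.1   3. ]
knob 0.77 270 251 [586.6  21.    3. ]
knob 0.63 216 183 [483.5  25.5   3. ]
knob_nose 0.93 210 322 [592.1 147.   39. ]
knob_nose 0.93 248 187 [512.2  18.8  39. ]
knob_nose 0.76 302 231 [587.6  -4.7  39. ]
781 [576.6 165.8  38.7]
rect (578.4353637695312, 163.54937744140625) (19.929040908813477, 45.19426727294922) 37.75678634643555 [[556.7000122070312, 175.3000030517578], [584.4000244140625, 139.60000610351562], [600.0999755859375, 151.8000030517578], [572.5, 187.5]] z [37.4 38.7 39.8]
```

View pics/w1.png

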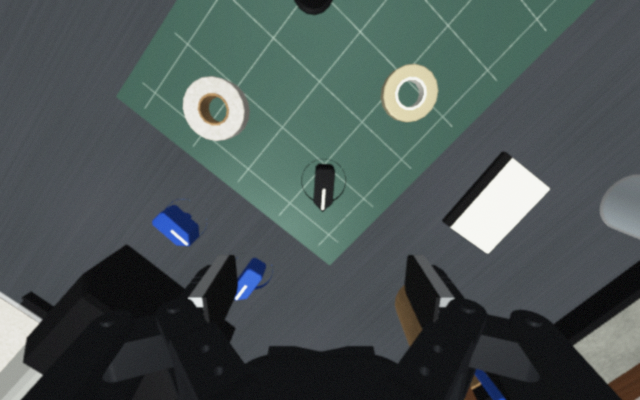

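Knob confirmed: it is the black one on the mat at row 185, col 323. The blue look-alikes are at (225,176) and (278,251). The bar axis points along yaw -52°. Descending.

>>> apply_moves([
  [[0.0012, 0.003, 0.01], [0, 0, 0.063], 0.085],
  [[0, 0, 0.025], [0, 0, 0], 0.085],
  [[0, 0, 0.025], [0, 0, 0], 0.085],
  [[0, 0, 0.025], [0, 0, 0], 0.085],
  [[0, 0, 0.025], [0, 0, 0], 0.085],
  [[0, 0, 0.02], [0, 0, 0], 0.085],
  [[0, 0, 0.015], [0, 0, 0], 0.085],
  [[0, 0, 0.01], [0, 0, 0], 0.085],
  [[0, 0, 0.007], [0, 0, 0], 0.085],
  [[0, 0, 0.003], [0, 0, 0], 0.085],
], squeeze=80)

```text
t: 4.2
tool_pos: [577.4, 165.1, 15.7]
tool_rot: [[-0.614, 0.789, 0.0], [0.789, 0.614, -0.0], [-0.0, 0.0, -1.0]]
wrist_force: [0.1, -0.6, -0.7]
grip_width: 0.995
finger_force: 0.0
```

>>> apply_moves([
  [[0, 0, 0], [0, 0, 0], 0.085],
  [[0, 0, 0], [0, 0, 0], 0.01],
  [[0, 0, 0], [0, 0, 0], 0.01],
  [[0, 0, 0], [0, 0, 0], 0.01],
  [[0, 0, 0], [0, 0, 0], 0.01],
  [[0, 0, 0], [0, 0, 0], 0.01],
  [[0, 0, 0], [0, 0, 0], 0.01],
  [[0, 0, 0], [0, 0, 0], 0.01],
  [[0, 0, 0], [0, 0, 0], 0.01],
  [[0, 0, 0], [0, 0, 0], 0.01],
])

```text
t: 5.2
tool_pos: [577.6, 165.1, 16.3]
tool_rot: [[-0.614, 0.789, 0.001], [0.789, 0.614, 0.0], [-0.0, 0.001, -1.0]]
wrist_force: [-0.7, 0.1, 5.5]
grip_width: 0.213
finger_force: 79.2
```

>>> apply_moves([
  [[0, 0, -0.01], [0, 0, 0], 0.01],
  [[0, 0, -0.02], [0, 0, 0], 0.01],
  [[0, 0, -0.025], [0, 0, 0], 0.01],
  [[0, 0, -0.025], [0, 0, 0], 0.01],
  [[0, 0, -0.025], [0, 0, 0], 0.01],
  [[0, 0, -0.025], [0, 0, 0], 0.01],
  [[0, 0, -0.025], [0, 0, 0], 0.01],
  [[0, 0, -0.025], [0, 0, 0], 0.01],
  [[0, 0, -0.015], [0, 0, 0], 0.01],
  [[0, 0, 0], [0, 0, 0], 0.01],
])

```text
t: 6.2
tool_pos: [577.8, 165.2, 213.4]
tool_rot: [[-0.614, 0.789, 0.004], [0.789, 0.614, 0.001], [-0.002, 0.003, -1.0]]
wrist_force: [0.3, -1.1, -1.4]
grip_width: 0.218
finger_force: 78.4
```

>>> apply_moves([
  [[-0.0175, -0.0215, 0], [0, 0, 0], 0.01],
  [[-0.0175, -0.0215, 0], [0, 0, 0], 0.01],
  [[-0.0175, -0.0215, 0], [0, 0, 0], 0.01],
  [[-0.0175, -0.0215, 0], [0, 0, 0], 0.01],
  [[-0.0175, -0.0215, 0], [0, 0, 0], 0.01],
  [[-0.0175, -0.0215, 0], [0, 0, 0], 0.01],
  [[-0.0175, -0.0215, 0], [0, 0, 0], 0.01],
  [[-0.0175, -0.0215, 0], [0, 0, 0], 0.01],
  [[-0.0175, -0.0215, 0], [0, 0, 0], 0.01],
  [[-0.0175, -0.0215, 0], [0, 0, 0], 0.01],
])

```text
t: 7.2
tool_pos: [514.2, -106.0, 209.9]
tool_rot: [[-0.614, 0.789, -0.002], [0.789, 0.614, 0.0], [0.001, -0.001, -1.0]]
wrist_force: [0.4, 0.4, -1.9]
grip_width: 0.216
finger_force: 78.5
```

>>> apply_moves([
  [[0, 0, 0], [0, 0, -0.13], 0.01],
  [[0, 0, 0], [0, 0, -0.13], 0.01],
  [[0, 0, 0], [0, 0, -0.13], 0.01],
  [[0, 0, 0], [0, 0, -0.13], 0.01],
  [[0, 0, 0], [0, 0, -0.13], 0.01],
  [[0, 0, 0], [0, 0, -0.13], 0.01],
  [[0, 0, 0], [0, 0, -0.13], 0.01],
  [[0, 0, 0], [0, 0, 0], 0.01],
  [[0, 0, 0], [0, 0, 0], 0.01],
  [[0, 0, 0], [0, 0, 0], 0.01],
])

```text
t: 8.2
tool_pos: [514.9, -105.0, 210.6]
tool_rot: [[-1.0, 0.003, -0.0], [0.003, 1.0, 0.0], [0.0, 0.0, -1.0]]
wrist_force: [-0.3, 0.6, -0.9]
grip_width: 0.217
finger_force: 78.4
```

Run:
```python
from h import *
f=grab("wrist"); s=f["state"]; print(s["t"],s["tool_pos"],np.round(s["tool_rot"],3).tolist(),np.round(s["q"],2),s["finger_force"])
for l,z in (("spindle_tip",119),("spindle_seat",103),("laminator",0),("knob",None)):
    for p in pinpoint("wrist",l)[:3]: r,c=p["location"]; print(l,p["conf"],int(r),int(c),w(f,r,c,z).round(1) if z is not None else '',f["z_map"][int(r),int(c)])
p=pinpoint("wrist","spindle_tip"); r,c=map(int,p[0]["location"]) if p else (200,320)
np.savez("w2.npz",img=f["img"],z=f["z_map"])
cr=f["img"][max(0,r-45):r+45,max(0,c-60):c+60]
cv2.imwrite("pics/w2.png",np.vstack([cv2.resize(cr,(480,360),interpolation=cv2.INTER_CUBIC),cv2.resize(f["img"],(480,240) if 0 else (480,240))])); print(r,c)
```

```text
8.2 [ 514.87877517 -105.00958658  210.55392397] [[-1.0, 0.003, -0.0], [0.003, 1.0, 0.0], [0.0, 0.0, -1.0]] [-0.27  0.26  1.62 -0.    1.26 -1.84] 78.41669779736549
spindle_tip 0.5 207 325 [ 517.1 -101.1  119. ] 246.5388
spindle_seat 0.47 201 323 [ 517.4 -103.   103. ] 246.80101
laminator 0.86 182 223 [ 524.1 -225.9    0. ] 268.2543
knob 0.92 246 322  131.16508
knob 0.82 231 416  351.97812
knob 0.73 151 427  323.76245
207 325
```

View pics/w2.png

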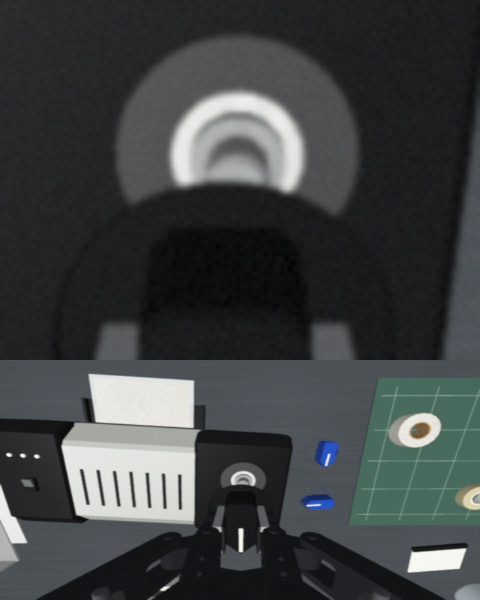

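The held knob hides the rear half of the spindle (crop centre (207,325)). I'll shift the gripper 50 mm outward and look again.

>>> apply_moves([
  [[-0.01, 0, 0.006], [0, 0, 0], 0.01],
  [[-0.01, 0, 0.006], [0, 0, 0], 0.01],
  [[-0.01, 0, 0.006], [0, 0, 0], 0.01],
  [[-0.01, 0, 0.006], [0, 0, 0], 0.01],
  [[-0.01, 0, 0.006], [0, 0, 0], 0.01],
  [[0, 0, 0], [0, 0, 0], 0.01],
  [[0, 0, 0], [0, 0, 0], 0.01],
  [[0, 0, 0], [0, 0, 0], 0.01],
  [[0, 0, 0], [0, 0, 0], 0.01],
  [[0, 0, 0], [0, 0, 0], 0.01],
])

```text
t: 9.5
tool_pos: [564.9, -105.1, 181.3]
tool_rot: [[-1.0, -0.0, 0.001], [-0.0, 1.0, -0.0], [-0.001, -0.0, -1.0]]
wrist_force: [-0.2, 0.6, -0.9]
grip_width: 0.21
finger_force: 78.4
```

Run:
```python
from h import *
f=grab("wrist"); s=f["state"]; print(s["t"],s["tool_pos"],np.round(s["tool_rot"],3).tolist())
for l,z in (("spindle_tip",119),("spindle_seat",103)):
    for p in pinpoint("wrist",l)[:2]: r,c=p["location"]; print(l,p["conf"],int(r),int(c),w(f,r,c,z).round(1))
K=f["camera_matrix"];T=f["T_tool_cam"];R=np.array(s["tool_rot"])
Rw=R@T[:3,:3];o=np.array(s["tool_pos"])+R@T[:3,3]
# rectified overhead views at z=119 and z=103, 10 px/mm, 32x32mm, centre (517,-103); up=+x, left=+y
def rect(z,cx,cy,h,sc):
    n=int(2*h*sc); j,i=np.meshgrid(np.arange(n),np.arange(n))
    P=np.stack([cx+h-i/sc,cy+h-j/sc,np.full(i.shape,z,float)],-1); C=(P-o)@Rw
    u=C@K.T; return cv2.remap(f["img"],(u[...,0]/u[...,2]).astype(np.float32),(u[...,1]/u[...,2]).astype(np.float32),cv2.INTER_CUBIC)
a=rect(119,517,-103,16,12);b=rect(103,517,-103,16,12)
for im in (a,b):
    for k in range(0,384,60): cv2.line(im,(k,0),(k,8),(0,255,0));cv2.line(im,(0,k),(8,k),(0,255,0))
cv2.imwrite("pics/w3.png",np.hstack([a,b])); cv2.imwrite("pics/w3full.png",f["img"]); np.savez("w3.npz",img=f["img"],z=f["z_map"])
# laminator deck edges via spindle housing depth
H,W=f["z_map"].shape; rr,cc=np.mgrid[0:H,0:W]; ray=np.stack([(cc-K[0,2])/K[0,0],(rr-K[1,2])/K[1,1],np.ones_like(cc)],-1)
P=(ray*f["z_map"][...,None])@Rw.T+o
m=(np.hypot(P[...,0]-517,P[...,1]+103)<14)&(f["z_map"]>0)&(P[...,2]>111)
print(m.sum(),np.median(P[m],0) if m.any() else 0)
md=(abs(P[...,2]-95)<5)&(f["z_map"]>0)&(P[...,1]<0)&(P[...,1]>-320)
if md.any(): c,wh,an=cv2.minAreaRect(P[md][:,:2].astype(np.float32)); print(c,wh,an)
```

```text
9.5 [ 564.93428625 -105.07805446  181.25414489] [[-1.0, -0.0, 0.001], [-0.0, 1.0, -0.0], [-0.001, -0.0, -1.0]]
spindle_tip 0.58 154 324 [ 518.2 -102.8  119. ]
spindle_tip 0.37 150 324 [ 515.9 -103.   119. ]
spindle_seat 0.63 152 323 [ 519.4 -103.1  103. ]
228 [ 516.18393029 -101.78794267  118.33283424]
(527.9754028320312, -186.80824279785156) (276.8349304199219, 147.1631317138672) 85.9006576538086
```

View pics/w3.png

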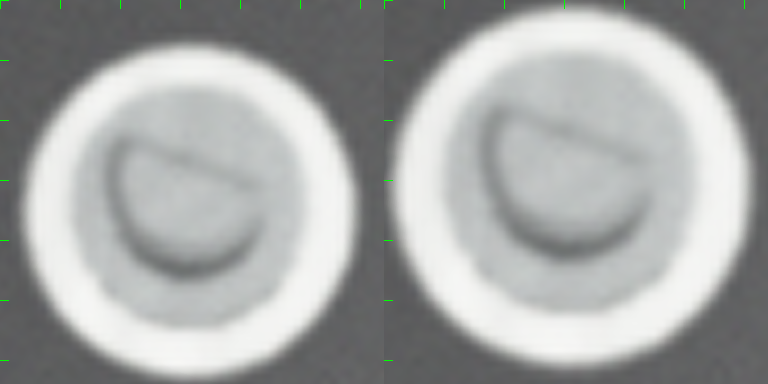

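The rectified view shows the D spindle top with its flat line running from (120,140) to (255,187), facing yaw ≈ -19°. The centre is about (517.6, -102.6). Next I'll measure the knob in the hand with the same camera so the bias cancels.

Run:
```python
from h import *
d=np.load("w3.npz"); f=grab("wrist"); K=f["camera_matrix"];T=f["T_tool_cam"];z=f["z_map"]
H,W=z.shape; rr,cc=np.mgrid[0:H,0:W]; ray=np.stack([(cc-K[0,2])/K[0,0],(rr-K[1,2])/K[1,1],np.ones_like(cc)],-1)
P=(ray*z[...,None])@T[:3,:3].T+T[:3,3]
m=(z>0)&(abs(P[...,0])<40)&(abs(P[...,1])<14)&(P[...,2]>-40)&(P[...,2]<-15)&(abs(cc-320)<80)
print(m.sum(),np.percentile(P[m],[2,25,50,75,98],axis=0).round(1).tolist())
zz=np.median(P[m][:,2]); t=m&(abs(P[...,2]-zz)<2.5); A=P[t]
print("rect",cv2.minAreaRect(A[:,:2].astype(np.float32)))
c=np.linalg.lstsq(np.c_[A[:,:2],np.ones(len(A))],A[:,2],rcond=None)[0]; print("tilt",c)
# white line
g=f["img"].min(-1); wl=t&(g>150); B=P[wl]; print("line",wl.sum()); 
if wl.sum()>20: print(B[:,:2].min(0),B[:,:2].max(0),cv2.fitLine(B[:,:2].astype(np.float32),cv2.DIST_L2,0,.01,.01).ravel())
# skirt rim
s=(z>0)&(np.hypot(P[...,0],P[...,1])<29)&(abs(P[...,2]-(zz+26))<3); S=P[s]; print("skirt",s.sum(), S.min(0) if s.any() else '', S.max(0) if s.any() else '')
cv2.imwrite("pics/w4.png",cv2.resize(f["img"][150:400,170:470],(600,500)))
```

```text
4476 [[-19.7, -12.6, -37.7], [-5.9, -6.7, -23.6], [5.1, -0.4, -22.6], [10.4, 5.8, -22.1], [20.4, 12.5, -16.9]]
rect ((-1.1731147766113281, -2.221250534057617), (45.75048065185547, 27.22315216064453), 11.534384727478027)
tilt [ 7.14648182e-03 -2.35403712e-03 -2.24660772e+01]
line 246
[-23.44948901  -1.89590151] [-0.4364028   1.04286704] [  0.99993455   0.0114385  -11.058042    -0.5615872 ]
skirt 102 [  0.20034921 -10.56688072   0.41816084] [20.69895984 23.15114443  5.56902747]
```

View pics/w4.png

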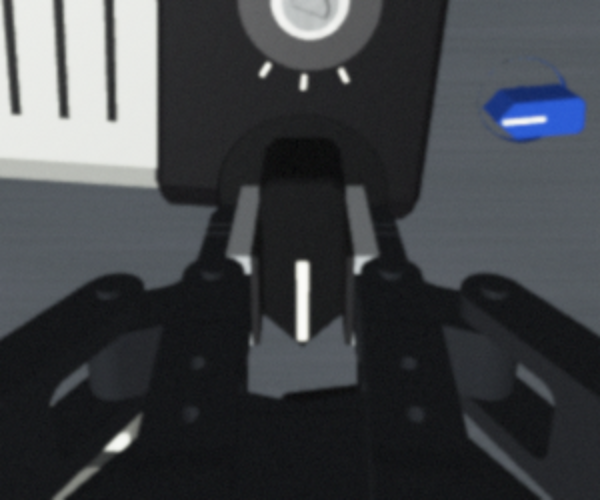

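>>> apply_moves([
  [[0.0118, 0.0007, 0], [0, 0, 0], 0.01],
  [[0.0118, 0.0007, 0], [0, 0, 0], 0.01],
  [[0.0118, 0.0007, 0], [0, 0, 0], 0.01],
  [[0.012, 0.0007, 0], [0, 0, 0], 0.01],
  [[0, 0, 0], [0, 0, 0.112], 0.01],
  [[0, 0, 0], [0, 0, 0.112], 0.01],
  [[0, 0, 0], [0, 0, 0.112], 0.01],
  [[0, 0, 0.02], [0, 0, 0], 0.01],
  [[0, 0, 0.02], [0, 0, 0], 0.01],
  [[0, 0, 0], [0, 0, 0], 0.01],
])

```text
t: 10.7
tool_pos: [516.5, -102.0, 138.8]
tool_rot: [[-0.944, 0.33, -0.004], [0.33, 0.944, 0.001], [0.004, -0.0, -1.0]]
wrist_force: [-0.4, 0.1, -0.9]
grip_width: 0.214
finger_force: 78.4
```

Run:
```python
from h import *
s=get_state(); print(s["t"],s["tool_pos"],np.round(s["tool_rot"],3).tolist(),s["wrist_force"],s["torque"],s["q"])
```

```text
10.7 [ 516.50276327 -101.96383421  138.77006899] [[-0.944, 0.33, -0.004], [0.33, 0.944, 0.001], [0.004, -0.0, -1.0]] [-0.44615849  0.12218878 -0.92901346] [-0.00189035 -0.01945868 -0.01721537] [-2.64474159e-01  3.46698684e-01  1.68743551e+00 -1.74838588e-05
  1.11146928e+00 -1.49944261e+00]
```

>>> apply_moves([
  [[0, 0, 0], [0, 0, 0], 0.01],
  [[0, 0, 0], [0, 0, 0], 0.01],
  [[0, 0, 0.002], [0, 0, 0], 0.01],
  [[0, 0, 0.002], [0, 0, 0], 0.01],
  [[0, 0, 0.002], [0, 0, 0], 0.01],
  [[0, 0, 0.002], [0, 0, 0], 0.01],
  [[0, 0, 0.002], [0, 0, 0], 0.01],
  [[0, 0, 0], [0, 0, 0], 0.01],
  [[0, 0, 0], [0, 0, 0], 0.01],
  [[0, 0, 0], [0, 0, 0], 0.01],
])

```text
t: 11.7
tool_pos: [517.6, -102.2, 130.9]
tool_rot: [[-0.944, 0.33, 0.0], [0.33, 0.944, -0.0], [-0.0, 0.0, -1.0]]
wrist_force: [-0.1, -0.1, -0.6]
grip_width: 0.219
finger_force: 78.4
```

>>> apply_moves([
  [[0, 0, 0.001], [0, 0, 0], 0.01],
  [[0, 0, 0.001], [0, 0, 0], 0.01],
  [[0, 0, 0.001], [0, 0, 0], 0.01],
  [[0, 0, 0.001], [0, 0, 0], 0.01],
  [[0, 0, 0.001], [0, 0, 0], 0.01],
  [[0, 0, 0.001], [0, 0, 0], 0.01],
  [[0, 0, 0], [0, 0, 0], 0.01],
  [[0, 0, 0], [0, 0, 0], 0.01],
  [[0, 0, 0], [0, 0, 0], 0.01],
  [[0, 0, 0], [0, 0, 0], 0.01],
])

```text
t: 12.7
tool_pos: [517.6, -102.3, 124.9]
tool_rot: [[-0.944, 0.33, 0.0], [0.33, 0.944, -0.0], [-0.0, 0.0, -1.0]]
wrist_force: [0.9, 0.5, -2.5]
grip_width: 0.217
finger_force: 78.4
```

>>> apply_moves([
  [[0, 0, 0.0015], [0, 0, 0], 0.01],
  [[0, 0, 0.0015], [0, 0, 0], 0.01],
  [[0, 0, 0.0015], [0, 0, 0], 0.01],
  [[0, 0, 0.0015], [0, 0, 0], 0.01],
  [[0, 0, 0.001], [0, 0, 0], 0.01],
  [[0, 0, 0.0005], [0, 0, 0], 0.01],
  [[0, 0, 0], [0, 0, 0], 0.01],
  [[0, 0, 0], [0, 0, 0], 0.01],
  [[0, 0, 0], [0, 0, 0], 0.01],
  [[0, 0, 0], [0, 0, 0], 0.01],
])

```text
t: 13.7
tool_pos: [517.6, -102.3, 117.4]
tool_rot: [[-0.944, 0.33, 0.0], [0.33, 0.944, -0.0], [-0.0, -0.0, -1.0]]
wrist_force: [-0.6, -0.5, -2.2]
grip_width: 0.211
finger_force: 78.4
```

>>> apply_moves([
  [[0, 0, 0.0005], [0, 0, 0], 0.01],
  [[0, 0, 0.0005], [0, 0, 0], 0.01],
  [[0, 0, 0.0005], [0, 0, 0], 0.01],
  [[0, 0, 0.0005], [0, 0, 0], 0.01],
  [[0, 0, 0], [0, 0, 0], 0.01],
  [[0, 0, 0], [0, 0, 0], 0.01],
  [[0, 0, 0], [0, 0, 0], 0.01],
  [[0, 0, 0], [0, 0, 0], 0.01],
  [[0, 0, 0], [0, 0, 0], 0.01],
  [[0, 0, 0], [0, 0, 0], 0.01],
])

```text
t: 14.7
tool_pos: [517.7, -102.3, 115.4]
tool_rot: [[-0.944, 0.33, 0.0], [0.33, 0.944, -0.0], [-0.0, 0.0, -1.0]]
wrist_force: [-2.5, 0.4, 4.2]
grip_width: 0.217
finger_force: 79.0
```

>>> apply_moves([
  [[0, 0, 0.001], [0, 0, 0], 0.01],
  [[0, 0, 0.001], [0, 0, 0], 0.01],
  [[0, 0, 0.001], [0, 0, 0], 0.01],
  [[0, 0, 0.001], [0, 0, 0], 0.01],
  [[0, 0, 0.0005], [0, 0, 0], 0.01],
  [[0, 0, 0], [0, 0, 0], 0.01],
  [[0, 0, 0], [0, 0, 0], 0.01],
  [[0, 0, 0], [0, 0, 0], 0.01],
  [[0, 0, 0], [0, 0, 0], 0.01],
  [[0, 0, 0], [0, 0, 0], 0.01],
])

```text
t: 15.7
tool_pos: [517.7, -102.3, 111.3]
tool_rot: [[-0.944, 0.33, 0.0], [0.33, 0.944, -0.0], [-0.0, 0.0, -1.0]]
wrist_force: [-4.5, 0.4, 9.5]
grip_width: 0.216
finger_force: 80.1
```

>>> apply_moves([
  [[0, 0, 0.0005], [0, 0, 0], 0.01],
  [[0, 0, 0.0005], [0, 0, 0], 0.01],
  [[0, 0, 0.0005], [0, 0, 0], 0.01],
  [[0, 0, 0], [0, 0, 0], 0.01],
  [[0, 0, 0], [0, 0, 0], 0.01],
  [[0, 0, 0], [0, 0, 0], 0.01],
  [[0, 0, 0], [0, 0, 0], 0.01],
  [[0, 0, 0], [0, 0, 0], 0.01],
  [[0, 0, 0], [0, 0, 0], 0.01],
  [[0, 0, 0], [0, 0, 0], 0.01],
])

```text
t: 16.7
tool_pos: [517.8, -102.3, 111.1]
tool_rot: [[-0.944, 0.329, 0.001], [0.329, 0.944, -0.0], [-0.001, 0.0, -1.0]]
wrist_force: [-11.6, 3.4, 25.4]
grip_width: 0.21
finger_force: 82.3
```

```bash
python3 -c "
from workcell import *
s=get_state(); print(s['tool_pos'],s['wrist_force'],s['finger_force']); print(sign_off())"
```

```text
[ 517.82932053 -102.29477396  111.14336202] [-11.59731341   3.37166274  25.35623465] 82.32373067177832
the job is handed in; nothing more can be done
None
```

The knob is fitted on the spindle with its nose over the flat. I'm holding it pushed in against the stop, and the job is handed in; the height and force readings match a full fit, but I took no final picture and no verdict came back.

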